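Clear the lid, crack the combination lock and show it

TASK

Clear the green candle off the blue chest into the white tray and let go of it; then turn the lock's dial back towards the red mark, feeling for the one click at or near the mark at which the shackle springs out, and pull the shackle fully open. Lift the opened lock out of its nest and finish while still holding it still in the gripper, a good hand's breadth (over 10 cm) above the lid and clear of the chest. Leave the jar, mug and tumbler where they stand.

Things in the scene. Friction and masses are not known exactly. Their poses are not given: they have to be found in the camera images.
- chest: Fixed blue steel tool chest, 260 (x) x 290 (y) x 100 mm high, flat lid. Origin under its centre, on the table; z up; its front faces its own -x. The lock lies on the lid at x +30, y -50 mm in this frame, the candle on the other half.
- nest (a point): Point on the chest's lid (100 mm above the table) under the middle of the lock, axes as the chest's. Here an aluminium nest holds the lock: a 4 mm bed with lips round it that rise 8 mm above the bed (outer size 77 x 76 mm), 1.5 mm play.
- keeper (a point): Top of the nose of the steel keeper hook, 12 mm wide, 35.5 mm above the lid, 84 mm from the nest point along the chest's -x. Its post (73 to 81 mm from there) rises inside the shackle's U and its nose reaches to 95 mm, over the closed shackle's bow: the lock cannot be lifted. Once the shackle is fully open its bow is 8 mm clear of the nose and the lock lifts straight up.
- lock: Loose combination lock, about 0.33 kg in all, lying dial up in the nest: brass body 64 (x) x 60 (y) x 30 mm. Origin at the centre of the body's underside (104 mm above the table), z up; the shackle points along its own -x. Its yaw is the chest's. The index is a red mark on the brass top at the -x (shackle) side of the dial.
- lock_center (a point): Centre of the lock's brass body, 15 mm above its underside.
- dial_grip (a point): On the dial's vertical axis (middle of the brass body), 47 mm above the lock's underside, at mid height of the dial's black bar grip: 36 long, 11 wide, 22 mm high (36 to 58 mm above the underside), standing on a black disc 42 mm across. Turns with the dial: the bar runs along this point's x axis, the white pointer is at its -x end.
- dial (a joint): Dial angle, rad, counter-clockwise positive seen from above; 0 = white pointer at the red mark. Starts at 1.0 to 1.8. Clicks every 0.52 rad (30 degrees), about 0.05 N m. Worn lock: the one opening click lies anywhere within 0.52 rad either side of the mark, the same all through a run. Within 0.14 rad of it the shackle springs out, and the dial then turns no further: do not force it.
- shackle (a joint): How far the shackle is out, m: 0 shut; 0 to 3 mm at ordinary clicks; at the opening click it springs to 5 to 8 mm by itself and green bands show on both legs where they leave the brass; pulled (1 to 3 N) along the lock's -x to the stop at 16 mm = fully open. Stays where it is left.
- shackle_grip (a point): Midway between the two straight legs of the steel shackle, at their height, 18 mm above the lock's underside and 22 mm above the lid. The legs run along this point's x axis, 9 mm thick, 53 mm apart over their outsides: pinch both together across y. Straight for 28 mm from here towards the bow (-x) and, while shut, 22 mm towards the body. Moves with the shackle.
- candle: Loose green candle, upright cylinder 40 mm across, 50 mm high, 0.06 kg; origin at the centre of its base. Stands on the chest's lid.
- candle_center (a point): Centre of the candle, 25 mm above its base.
- tray: Fixed open white tray, 150 (x) x 170 (y) x 45 mm high, walls 4 mm; origin under its centre, on the table. Stands left or right of the chest.
- jar: Glass jar, red cap, 68 mm across, 100 mm high; on the other side of the chest from the tray. To be left alone. Origin under its centre.
- mug: White mug, 80 mm across, 95 mm high, beside the chest. To be left alone. Origin under its centre.
- tumbler: Amber tumbler, 72 mm across, 100 mm high, beside the chest. To be left alone. Origin under its centre.

How it is judged:
By the outcome, as a careful person would: the job done as asked, in the order asked, and still so for the second after the job is handed in, while the arm keeps its last pose, push and grip.
It also fails if it takes over 70 s, if anything falls off the work surface, if the arm or the gripper's body presses on something with over 40 N, if the wrist force passes 120 N, or if a joint passes its speed limit or range.

ROBOT

A 6-joint arm with a two-finger parallel gripper is mounted at the origin on the work surface. World frame = base frame: x ahead of the robot, y to its left, z up, the work surface at z = 0. Lengths are in mm, angles in rad, forces in N, time in s.
With the tool pointing down it reaches from about 400 to 925 mm from the base axis. Payload 12.5 kg.
Tool frame: the origin (TCP) lies at the centre of the arm's flange, where the gripper is bolted on; the fingertips stand 190 mm ahead of it and the grasp point (between the pads) lies env.grip_point_offset ahead of it (env.grip_point_offset is the distance from the TCP to the grasp point, in mm); z points along the fingers, x is the direction in which the jaws open and shut, and the axes are right-handed (so a half turn about z gives the same grasp; the last joint's range is limited). The gripper opens to 95 mm and grips with 3 to 60 N. Pads are 20 mm wide; open, the fingers measure 119 mm over their backs; the gripper's body (75 mm by 180 mm) begins 59 mm behind the grasp point.
Start: joints at [-1.239, 0.491, 1.559, -0, 1.092, -0.106], TCP at [264.986, -566.045, 404.761] pointing down, gripper open.
Joint ranges: [-3.1, 3.1], [-0.84, 2.19], [0.05, 2.79], [-1.13, 4.28], [0.06, 2.93], [-2.69, 2.69]. Speed limits (rad/s): [2.22, 2.22, 2.79, 3.14, 3.14, 3.14].

INTERFACE

Orientations are given as [roll, pitch, yaw] about the fixed x, y, z axes, in that order (R = Rz(yaw) Ry(pitch) Rx(roll)).
In Python, from cell import state, read_camera, camera_model, job_done, env gives the robot as it stands.
- The arm moves only by the tool arm_command, never from a script. Its argument "steps" is a list of rows, each a list of 6 numbers: the shift along the tool's x, y, z in cm, then the turn, a rotation vector about the tool's x, y, z in degrees. In form: [[dx, dy, dz, rx, ry, rz], ...]. A call has 1 to 12 rows; each row is the pose to reach, as a shift and turn from the pose commanded when the call began, along the tool's axes at that moment; what a row does not reach only later rows make up. A row lasts 1/12 s, in which the tool goes at most 41.7 mm and 7.16 degrees, less where a joint would pass 70% of its speed; a pose out of reach is approached as far as the arm can. A call with a gripper value outside its range is refused whole. "jaw" is the finger opening in cm, from 0 to 9.51, set as the call begins (left out, the last holds). The fingers move at their own pace and stop on an object; the grip force is fixed at half the most. Time passes only in rows, so rows that repeat a pose let the fingers close. It gives the time, the measured TCP pose, the force and the opening at its end, in the units of the state.
- state(): the state, without advancing time (a new reading comes with each control period).
- read_camera(name): name is "side" or "top" or "wrist"; returns the picture (480x640x3 uint8, red, green, blue); there is no depth.
- camera_model(name): a dict with "K" (3x3 intrinsics, pixels), "xyz" and "rotation" of the camera in the world. Camera axes: x right, y up, looking along -z (the intrinsics and any distortion apply to the point x, -y, -z); pixel columns grow to the right and rows downward; lengths in mm; the calibration is good to about 2 mm. A picture is of the moment at which its call begins: read the wrist's pose just before it. camera_model takes no time and is no camera call; for the wrist camera it gives the pose at the moment of the call.
- job_done(): hands the job in, once; it reports no verdict.
The state is a dict: "t": time; "joints": joint angles; "qvel": joint speeds; "tau": joint torques, N m; "eef_pos": TCP position; "tcp_rot": TCP orientation; "ft_force": force on the tool from outside, world axes, zero at the start; "moment": the same for the moment, N m; "opening": opening from 0.0 (shut) to 1.0 (fully open).
Only numpy, scipy, OpenCV 4.12 (cv2) and the standard library are available. Lean on these libraries where they do the work, as an engineer would, in place of code of your own. Each camera call takes 0.05 s, during which the arm holds its last target. There are 200 camera calls.

## Working session

There is one attempt and no reset: what is moved stays moved. The work goes in short steps, Python scripts to look and compute and a tool call to move; the robot and the scene stay as the last step left them, time stands still between calls to the robot, and variables do not carry over. Pictures are saved under pics/ and viewed, about 8 in all and at most 12, crops included, and the job is handed in when it is done.

Besides the shell and the picture viewer there is one more tool, called after "Emit:" as name(argument=value, ...), one argument or row to a line, values as JSON. arm_command: Moves the arm, as the interface text tells. Its arguments: {"type":"object","properties":{"steps":{"type":"array"},"jaw":{"type":"number"}},"required":["steps"]}

```bash
ls; mkdir -p pics; python3 - <<'E'
from cell import *
import cv2,numpy as np
print(state(), env.grip_point_offset)
for n in ("top","side"):
    im=read_camera(n); cv2.imwrite(f"pics/{n}0.png",im[:,:,::-1]); m=camera_model(n); print(n,m)
E
```

```text
pics
{'t': 0.0, 'joints': array([-1.23858936e+00,  4.91538433e-01,  1.55947869e+00,  1.21135464e-05,
        1.09171195e+00, -1.05607611e-01]), 'qvel': array([-6.46095996e-04, -3.66291986e-04, -5.55513896e-04, -1.28536525e-03,
       -8.76759271e-04,  8.07315324e-05]), 'tau': array([-6.50608454e-04, -6.12646222e+01, -2.58192211e+01,  6.92373002e-02,
        4.81883681e-02, -8.91082459e-05]), 'eef_pos': array([ 264.977314  , -565.99731221,  404.16469002]), 'tcp_rot': array([-3.14146218e+00,  1.12895308e-03, -1.13298727e+00]), 'ft_force': array([ 0.04389171, -0.27585669,  0.63475705]), 'moment': array([ 0.01569697,  0.00585948, -0.04707515]), 'opening': 0.9993566660854389} 171.3
top {'K': array([[611.16936829,   0.        , 318.22592536],
       [  0.        , 611.16936829, 238.73047346],
       [  0.        ,   0.        ,   1.        ]]), 'xyz': array([ 490.39747677,   20.18345559, 1532.85749911]), 'rotation': array([ 0.04775122, -0.01455253, -1.58317263])}
side {'K': array([[502.44946714,   0.        , 312.97590331],
       [  0.        , 502.44946714, 238.70503531],
       [  0.        ,   0.        ,   1.        ]]), 'xyz': array([533.39346025, 878.8301069 , 597.22663969]), 'rotation': array([ 1.06375738, -0.00738538, -3.08611672])}
```

View pics/top0.png

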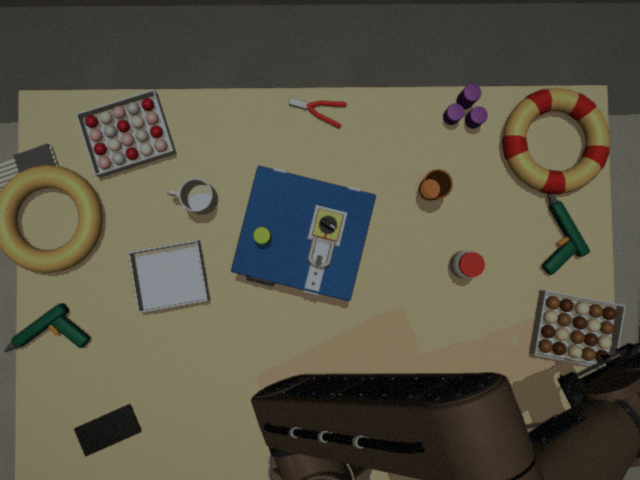

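View pics/side0.png

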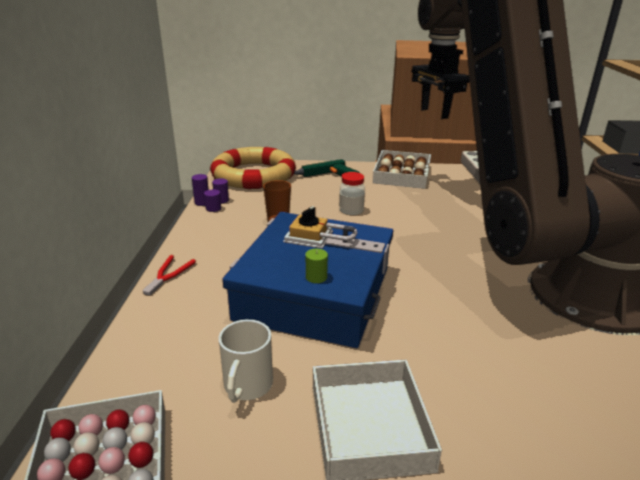

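```bash
cat > h.py <<'E'
import numpy as np,cv2
from scipy.spatial.transform import Rotation as R
from cell import *
def ray(m,uv):
    K=m["K"];u,v=uv;d=np.array([(u-K[0,2])/K[0,0],-(v-K[1,2])/K[1,1],-1.])
    return R.from_euler('xyz',m["rotation"]).apply(d)
def onz(m,uv,z):
    d=ray(m,uv);return m["xyz"]+d*(z-m["xyz"][2])/d[2]
def pix(m,p):
    q=R.from_euler('xyz',m["rotation"]).inv().apply(np.asarray(p,float)-m["xyz"]);K=m["K"]
    return np.array([K[0,2]+K[0,0]*q[0]/-q[2],K[1,2]-K[1,1]*q[1]/-q[2]])
def tri(ms,uvs):
    A=0;b=0
    for m,uv in zip(ms,uvs):
        d=ray(m,uv);d/=np.linalg.norm(d);P=np.eye(3)-np.outer(d,d);A=A+P;b=b+P@m["xyz"]
    return np.linalg.solve(A,b)
def hsv(im): return cv2.cvtColor(im,cv2.COLOR_RGB2HSV)
def mask(im,lo,hi,box=None):
    k=cv2.inRange(hsv(im),np.array(lo),np.array(hi))
    if box:
        z=np.zeros_like(k);a,b,c,d=box;z[b:d,a:c]=k[b:d,a:c];k=z
    return k
def big(k):
    return max(cv2.findContours(k,cv2.RETR_EXTERNAL,cv2.CHAIN_APPROX_NONE)[0],key=cv2.contourArea)
def cen(c):
    M=cv2.moments(c);return np.array([M['m10']/M['m00'],M['m01']/M['m00']])
def tolocal(dw):
    "world shift mm -> tool axes cm"
    return R.from_euler('xyz',state()['tcp_rot']).inv().apply(dw)/10
E
python3 - <<'E'
from h import *
im=cv2.imread("pics/top0.png")[:,:,::-1].copy();m=camera_model("top")
sd=cv2.imread("pics/side0.png")[:,:,::-1].copy();ms=camera_model("side")
k=mask(im,(100,120,60),(125,255,255),(220,150,390,310))
print(np.percentile(hsv(im)[k>0],[5,50,95],axis=0))
c=big(k);hull=cv2.convexHull(c);ap=cv2.approxPolyDP(hull,5,True)[:,0];print(ap.tolist(),cv2.minAreaRect(c))
for p in ap: print(p,onz(m,p,100)[:2].round(1))
# candle
g=big(mask(im,(30,100,60),(50,255,255),(240,210,285,260)));print("candle",cen(g),cv2.boundingRect(g),onz(m,cen(g),145))
gs=big(mask(sd,(30,100,40),(50,255,255),(290,240,340,290)));print("candle s",cen(gs),cv2.boundingRect(gs),tri([m,ms],[cen(g),cen(gs)]))
t=mask(im,(0,0,90),(180,60,255),(120,230,215,320));tc=big(t);print("tray",cv2.minAreaRect(tc),cv2.boxPoints(cv2.minAreaRect(tc)).tolist(),onz(m,cv2.minAreaRect(tc)[0],45))
y=big(mask(im,(15,100,90),(32,255,255),(300,200,360,250)));print("brass",cv2.minAreaRect(y),onz(m,cv2.minAreaRect(y)[0],134))
a=im[200:300,220:380];cv2.imwrite("pics/c1.png",cv2.resize(a,None,fx=5,fy=5,interpolation=cv2.INTER_CUBIC)[:,:,::-1])
E
```

```text
[[105. 159.  87.]
 [106. 172.  92.]
 [107. 186.  97.]]
[[374, 195], [349, 299], [232, 271], [259, 166]] ((303.2353515625, 233.058837890625), (121.75287628173828, 108.65596008300781), 14.03624439239502)
[374 195] [ 660.3 -134.3]
[349 299] [416.7 -71.7]
[232 271] [485.5 200.9]
[259 166] [731.9 136. ]
candle [261.47115385 235.07211538] (253, 227, 18, 17) [566.29540305 127.97103334 145.        ]
candle s [316.06476965 265.24119241] (306, 249, 22, 34) [566.68055466 129.34489413 127.21077186]
tray ((166.6090850830078, 275.45135498046875), (64.47435760498047, 72.87397766113281), 79.99201965332031) [[125.12418365478516, 250.03692626953125], [196.8892822265625, 237.37249755859375], [208.093994140625, 300.86578369140625], [136.32888793945312, 313.53021240234375]] [476.49769199 365.94880711  45.        ]
brass ((327.4411926269531, 224.73532104492188), (24.98116683959961, 26.92145347595215), 14.03624439239502) [588.89715472 -22.54562995 134.        ]
```

View pics/c1.png

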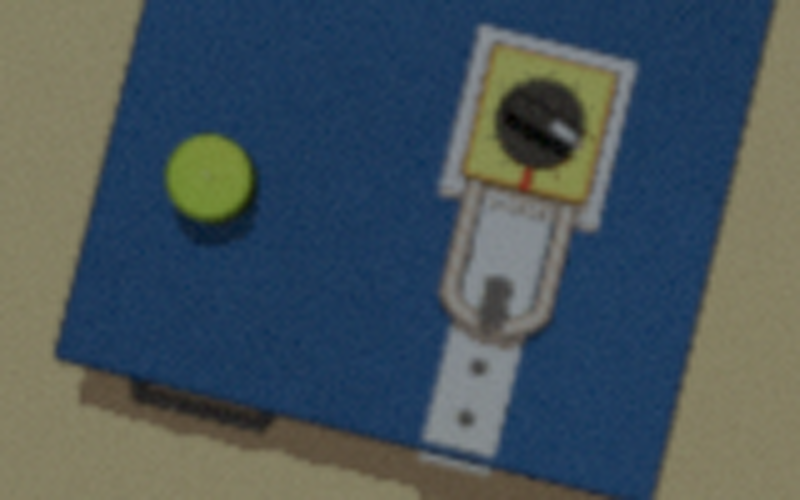

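```bash
python3 - <<'E'
from h import *
p=state()['eef_pos']
for t in ([566.5,128.5,404],[589.5,-22.8,404]): print(tolocal(np.array(t)-p).round(2))
m=camera_model("wrist");print(m['xyz']-p,m['rotation'],m['K'][0])
E
```

```text
[-50.12 -56.75   0.08]
[-35.44 -52.42   0.06]
[ 70.96811859  33.62084288 -19.76332338] [-2.81728503e-01  1.05364616e-03 -1.13287239e+00] [350.10676019   0.         320.91183977]
```

Emit:
arm_command(
  steps=[
    [-50.1,-56.7,0,0,0,0],
    [-50.1,-56.7,0,0,0,0],
    [-50.1,-56.7,0,0,0,0],
    [-50.1,-56.7,0,0,0,0],
    [-50.1,-56.7,0,0,0,0],
    [-50.1,-56.7,0,0,0,0],
    [-50.1,-56.7,0,0,0,0],
    [-50.1,-56.7,0,0,0,0],
    [-50.1,-56.7,0,0,0,0],
    [-50.1,-56.7,0,0,0,0],
    [-50.1,-56.7,0,0,0,0],
    [-50.1,-56.7,0,0,0,0],
  ],
)

```text
t: 1.1
eef_pos: [464.3, -105.3, 404.7]
tcp_rot: [3.141, -0.0, -1.133]
ft_force: [0.6, -0.6, 0.2]
opening: 1.0
```

Emit:
arm_command(
  steps=[
    [-16.9,-19.2,0,0,0,0],
    [-16.9,-19.2,0,0,0,0],
    [-16.9,-19.2,0,0,0,0],
    [-16.9,-19.2,0,0,0,0],
    [-16.9,-19.2,0,0,0,0],
    [-16.9,-19.2,0,0,0,0],
    [-16.9,-19.2,0,0,0,0],
    [-16.9,-19.2,0,0,0,0],
    [-16.9,-19.2,0,0,0,0],
  ],
)

```text
t: 1.85
eef_pos: [566.0, 127.1, 404.2]
tcp_rot: [3.14, 0.0, -1.132]
ft_force: [0.4, 0.4, -0.7]
opening: 1.0
```

```bash
python3 - <<'E'
from h import *
m=camera_model("wrist");im=read_camera("wrist");cv2.imwrite("pics/w1.png",im[:,:,::-1]);s=state();p=s['eef_pos'];print(s['t'],p,m)
g=big(mask(im,(30,90,40),(50,255,255)));print(cv2.boundingRect(g),cen(g))
print("pred",pix(m,[566.5,128.5,125]),pix(m,[566.5,128.5,150]))
print(tolocal(np.array([566.5,128.5,p[2]])-p))
np.save("w1.npy",np.r_[m['xyz'],m['rotation']])
E
```

```text
1.9 [565.87119135 126.3865792  404.39105957] {'K': array([[350.10676019,   0.        , 320.91183977],
       [  0.        , 350.10676019, 238.98626872],
       [  0.        ,   0.        ,   1.        ]]), 'xyz': array([636.87909575, 160.75544374, 384.32374906]), 'rotation': array([-2.83079611e-01,  1.84915189e-04, -1.13183913e+00])}
(294, 213, 55, 65) [320.93441415 245.45897814]
pred [320.05103417 241.44599616] [319.96068442 251.59837455]
[-1.64783667e-01 -1.46512115e-01 -1.45554811e-04]
```

View pics/w1.png

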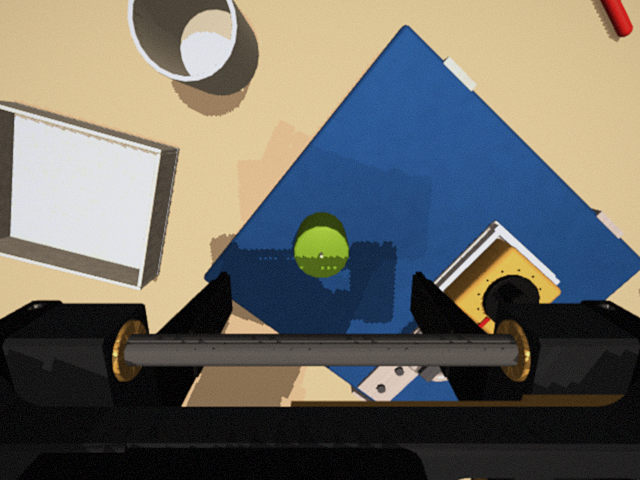

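Emit:
arm_command(
  steps=[
    [-0.2,-0.1,4,0,0,0],
    [-0.2,-0.1,8,0,0,0],
    [-0.2,-0.1,10.5,0,0,0],
    [-0.2,-0.1,10.5,0,0,0],
  ],
)

```text
t: 2.23
eef_pos: [565.1, 127.6, 295.5]
tcp_rot: [3.134, 0.002, -1.135]
ft_force: [-0.5, -0.4, -0.3]
opening: 1.001
```

Emit:
arm_command(
  jaw=3.0,
  steps=[
    [0,0,0,0,0,0],
    [0,0,0,0,0,0],
    [0,0,0,0,0,0],
    [0,0,0,0,0,0],
    [0,0,0,0,0,0],
    [0,0,0,0,0,0],
  ],
)

```text
t: 2.73
eef_pos: [566.3, 129.3, 300.6]
tcp_rot: [-3.14, -0.001, -1.133]
ft_force: [-1.2, -0.3, -0.7]
opening: 0.634
```

Still closing.

Emit:
arm_command(
  jaw=3.0,
  steps=[
    [0,0,0,0,0,0],
    [0,0,0,0,0,0],
    [0,0,0,0,0,0],
    [0,0,0,0,0,0],
    [0,0,0,0,0,0],
    [0,0,0,0,0,0],
    [0,0,0,0,0,0],
  ],
)

```text
t: 3.32
eef_pos: [566.3, 129.4, 299.8]
tcp_rot: [-3.141, -0.0, -1.133]
ft_force: [0.0, -0.4, 2.4]
opening: 0.418
```

```bash
python3 - <<'E'
from h import *
p=state()['eef_pos'];print(p,state()['opening'])
print(tolocal(np.array([476.5,366,p[2]])-p))
E
```

```text
[566.32277522 129.35085078 299.78779306] 0.4177714448825789
[-2.52408110e+01 -1.90024892e+00 -4.86441646e-03]
```

Emit:
arm_command(
  steps=[
    [0,0,-2,0,0,0],
    [0,0,-4,0,0,0],
    [-3,-0.2,-4.5,0,0,0],
    [-7,-0.5,-4.5,0,0,0],
    [-11,-0.8,-4.5,0,0,0],
    [-15,-1.1,-4.5,0,0,0],
    [-19,-1.4,-4.5,0,0,0],
    [-22.5,-1.7,-4.5,0,0,0],
    [-25,-1.9,-4.5,0,0,0],
    [-25.2,-1.9,-4.5,0,0,0],
    [-25.2,-1.9,-1.5,0,0,0],
    [-25.2,-1.9,1.5,0,0,0],
  ],
)

```text
t: 4.32
eef_pos: [476.5, 365.9, 285.1]
tcp_rot: [-3.138, 0.0, -1.132]
ft_force: [0.4, 1.0, -1.3]
opening: 0.413
```

```bash
python3 - <<'E'
from h import *
s=state();print(s['eef_pos'],s['opening'],s['ft_force'])
im=read_camera("side");cv2.imwrite("pics/s1.png",im[:,:,::-1])
E
```

```text
[476.49315591 365.94957109 285.08913774] 0.4130915190525513 [ 0.42755001  0.98044855 -1.27554127]
```

View pics/s1.png

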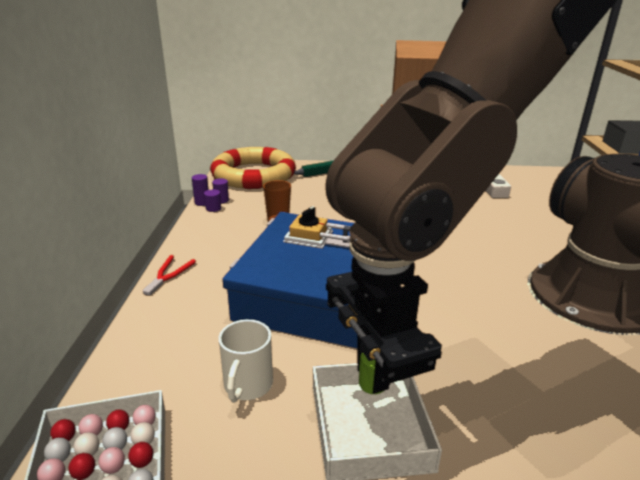

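Emit:
arm_command(
  steps=[
    [0,0,3,0,0,0],
    [0,0,6,0,0,0],
    [0,0,7.5,0,0,0],
    [0,0,7.7,0,0,0],
    [0,0,7.7,0,0,0],
  ],
)

```text
t: 4.78
eef_pos: [477.0, 365.2, 207.5]
tcp_rot: [3.14, -0.0, -1.133]
ft_force: [-0.3, -0.1, -0.1]
opening: 0.419
```

Emit:
arm_command(
  jaw=6.5,
  steps=[
    [0,0,0.2,0,0,0],
    [0,0,0.2,0,0,0],
    [0,0,0.2,0,0,0],
    [0,0,0.2,0,0,0],
    [0,0,0.2,0,0,0],
    [0,0,0.2,0,0,0],
  ],
)

```text
t: 5.28
eef_pos: [476.7, 365.7, 206.1]
tcp_rot: [-3.141, -0.0, -1.133]
ft_force: [0.1, 0.2, 0.3]
opening: 0.677
```

Emit:
arm_command(
  steps=[
    [0,0,-3,0,0,0],
    [0,0,-6,0,0,0],
    [0,0,-10,0,0,0],
    [0,0,-14,0,0,0],
    [0,0,-18,0,0,0],
    [0,0,-20,0,0,0],
    [0,0,-20,0,0,0],
  ],
)

```text
t: 5.87
eef_pos: [476.6, 365.7, 411.0]
tcp_rot: [-3.133, 0.001, -1.133]
ft_force: [0.1, 0.0, -0.3]
opening: 0.688
```

```bash
python3 - <<'E'
from h import *
s=state();p=s['eef_pos'];print(p,s['opening'],s['ft_force'])
print(tolocal(np.array([589.5,-22.8,p[2]])-p))
im=read_camera("top");m=camera_model("top")
g=big(mask(im,(30,90,40),(50,255,255),(100,200,230,330)));print(cv2.boundingRect(g),onz(m,cen(g),50))
E
```

```text
[476.61189416 365.71435922 411.01884609] 0.6878417068560622 [ 0.14778551  0.04480968 -0.32605224]
[39.97189414  6.25395117 -0.08420914]
(164, 277, 11, 7) [464.89597091 357.16575933  50.        ]
```

Emit:
arm_command(
  jaw=4.0,
  steps=[
    [3,0.5,0,0,0,-4],
    [7,1.1,0,0,0,-8],
    [11,1.7,0,0,0,-12],
    [15,2.4,0,0,0,-16],
    [19,3,0,0,0,-20],
    [23,3.6,0,0,0,-24],
    [27,4.2,0,0,0,-28],
    [31,4.8,0,0,0,-32],
    [35,5.5,0,0,0,-36],
    [38,6,0,0,0,-40],
    [40,6.3,0,0,0,-41.4],
    [40,6.3,0,0,0,-41.4],
  ],
)

```text
t: 6.92
eef_pos: [589.9, -26.9, 403.9]
tcp_rot: [3.14, 0.002, -0.412]
ft_force: [-0.1, -0.6, 0.0]
opening: 0.42
```

Emit:
arm_command(
  steps=[
    [0,0,0,0,0,0],
    [0,0,0,0,0,0],
  ],
)

```text
t: 7.08
eef_pos: [588.9, -22.8, 404.7]
tcp_rot: [3.141, 0.002, -0.411]
ft_force: [-0.2, -0.1, -0.1]
opening: 0.422
```

```bash
python3 - <<'E'
from h import *
s=state();p=s['eef_pos'];print(s['t'],p,s['tcp_rot'],s['opening'])
m=camera_model("wrist");im=read_camera("wrist");cv2.imwrite("pics/w2.png",im[:,:,::-1]);np.save("w2.npy",np.r_[m['xyz'],m['rotation']])
print(pix(m,[589.5,-22.8,134]),pix(m,[589.5,-22.8,162]),pix(m,[566.3,128.5,100]))
t=read_camera("top");mt=camera_model("top")
g=big(mask(t,(30,90,40),(50,255,255),(100,200,230,330)));print("candle",cv2.boundingRect(g),onz(mt,cen(g),50))
E
```

```text
7.0833 [588.9435668  -22.82346957 404.69755124] [ 3.14123932e+00  1.83258057e-03 -4.11141251e-01] 0.42203714388357305
[322.61223969 246.37624689] [322.71784399 258.78300138] [212.55029273  66.00138111]
candle (159, 268, 16, 16) [476.60527847 364.78299416  50.        ]
```

View pics/w2.png

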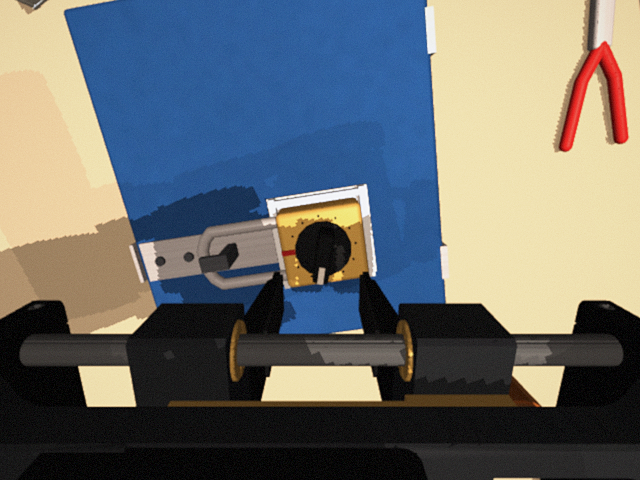

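```bash
python3 - <<'E'
from h import *
im=cv2.imread("pics/w2.png")[:,:,::-1].copy();a=np.load("w2.npy");m=camera_model("wrist");m['xyz'],m['rotation']=a[:3],a[3:]
H=hsv(im)
y=mask(im,(12,90,60),(32,255,255),(262,190,380,300));h=cv2.convexHull(big(y));ap=cv2.approxPolyDP(h,6,True)[:,0]
print("brass",ap.tolist(),cv2.minAreaRect(h),onz(m,cv2.minAreaRect(h)[0],134))
d=mask(im,(0,0,0),(180,255,45),(290,215,355,282));c=big(d);e=cv2.fitEllipse(cv2.convexHull(c));print("disc",e,cv2.minEnclosingCircle(c),onz(m,e[0],142))
w=mask(im,(0,0,110),(180,70,255),(305,255,340,292));c=big(w);print("ptr",cv2.contourArea(c),cen(c),cv2.minAreaRect(c),onz(m,cen(c),162))
cv2.imwrite("pics/c2.png",cv2.resize(im[185:305,195:385],None,fx=4,fy=4,interpolation=cv2.INTER_CUBIC)[:,:,::-1])
E
```

```text
brass [[359, 204], [368, 272], [328, 281], [282, 250], [281, 209], [348, 198]] ((322.0797424316406, 242.3923797607422), (80.179443359375, 85.44056701660156), 81.52884674072266) [590.37821158 -19.7766273  134.        ]
disc ((322.56683349609375, 250.7237091064453), (53.73167419433594, 60.38901901245117), 5.8220367431640625) ((321.5, 251.5), 30.438562393188477) [589.12461884 -23.53040974 142.        ]
ptr 87.5 [320.66095238 275.91809524] ((320.72314453125, 275.7154235839844), (6.325770854949951, 17.116792678833008), 7.125016689300537) [583.2720942 -33.6159595 162.       ]
```

View pics/c2.png

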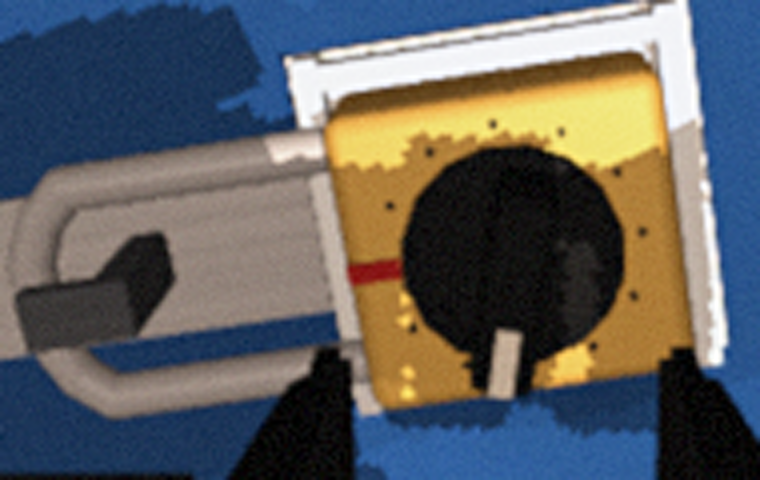

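Emit:
arm_command(
  steps=[
    [0,0,3,0,0,4],
    [0,0,5.5,0,0,6.6],
    [0,0,7.1,0,0,6.6],
    [0,0,7.1,0,0,6.6],
    [0,0,7.1,0,0,6.6],
  ],
)

```text
t: 7.6
eef_pos: [589.2, -22.5, 334.6]
tcp_rot: [3.141, 0.001, -0.524]
ft_force: [-0.4, -0.3, -0.7]
opening: 0.422
```

Emit:
arm_command(
  jaw=0.8,
  steps=[
    [0,0,0,0,0,0],
    [0,0,0,0,0,0],
    [0,0,0,0,0,0],
    [0,0,0,0,0,0],
    [0,0,0,0,0,0],
    [0,0,0,0,0,0],
    [0,0,0,0,0,0],
    [0,0,0,0,0,0],
  ],
)

```text
t: 8.27
eef_pos: [589.3, -23.4, 335.1]
tcp_rot: [-3.141, -0.001, -0.526]
ft_force: [1.6, -0.9, 3.4]
opening: 0.116
```

```bash
python3 - <<'E'
from h import *
s=state();print({k:np.round(v,3) for k,v in s.items()})
E
```

```text
{'t': np.float64(8.267), 'joints': array([-0.152,  0.519,  1.723, -0.   ,  0.898,  0.374]), 'qvel': array([ 0.001, -0.002, -0.001, -0.001,  0.001, -0.   ]), 'tau': array([ 4.4000e-02, -5.7201e+01, -2.0472e+01,  5.5000e-02,  2.4600e-01,
        1.0000e-03]), 'eef_pos': array([589.332, -23.412, 335.084]), 'tcp_rot': array([-3.141e+00, -1.000e-03, -5.260e-01]), 'ft_force': array([ 1.64 , -0.851,  3.36 ]), 'moment': array([-0.037, -0.199,  0.016]), 'opening': np.float64(0.116)}
```

Emit:
arm_command(
  steps=[
    [0,0,0,0,0,4],
    [0,0,0,0,0,8],
    [0,0,0,0,0,12],
    [0,0,0,0,0,16],
    [0,0,0,0,0,20],
    [0,0,0,0,0,24],
    [0,0,0,0,0,28],
    [0,0,0,0,0,30],
    [0,0,0,0,0,30],
  ],
)

```text
t: 9.02
eef_pos: [589.3, -23.5, 335.1]
tcp_rot: [-3.141, -0.001, -1.051]
ft_force: [0.8, -1.4, 3.8]
opening: 0.113
```

```bash
cat > chk.py <<'E'
from h import *
s=state();print("t",s['t'],"yaw",s['tcp_rot'][2].round(3),"th",round(s['tcp_rot'][2]+1.571+.25,3),"f",s['ft_force'].round(1),"M",s['moment'].round(3),"op",s['opening'].round(3),s['eef_pos'].round(1))
for n,b in (("side",(270,190,400,260)),("wrist",None),("top",(290,200,350,290))):
    im=read_camera(n);cv2.imwrite(f"pics/last_{n}.png",im[:,:,::-1])
    k=mask(im,(38,80,40),(90,255,255),b);print(n,(k>0).sum(),cen(big(k)) if (k>0).sum()>4 and cv2.contourArea(big(k))>0 else "")
E
python3 chk.py
```

```text
Traceback (most recent call last):
  File "chk.py", line 2, in <module>
    s=state();print("t",s['t'],"yaw",s['tcp_rot'][2].round(3),"th",round(s['tcp_rot'][2]+1.571+.25,3),"f",s['ft_force'].round(1),"M",s['moment'].round(3),"op",s['opening'].round(3),s['eef_pos'].round(1))
                                                                                                                                                               ^^^^^^^^^^^^^^^^^^
AttributeError: 'float' object has no attribute 'round'
```

```bash
sed -i "s/s\['opening'\].round(3)/round(s['opening'],3)/" chk.py; python3 chk.py
```

```text
t 9.0167 yaw -1.051 th 0.77 f [ 0.8 -1.4  3.8] M [-0.172 -0.247 -0.034] op 0.113 [589.3 -23.5 335.1]
side 0 
wrist 0 
top 0
```

Emit:
arm_command(
  steps=[
    [0,0,0,0,0,4],
    [0,0,0,0,0,4],
  ],
)

```text
t: 9.33
eef_pos: [589.3, -23.5, 335.1]
tcp_rot: [-3.141, -0.001, -1.122]
ft_force: [1.6, -1.0, 5.4]
opening: 0.114
```

```bash
python3 chk.py
```

```text
t 9.3333 yaw -1.122 th 0.699 f [ 1.6 -1.   5.4] M [-0.265 -0.255 -0.025] op 0.114 [589.3 -23.5 335.1]
side 0 
wrist 0 
top 0
```

Emit:
arm_command(
  steps=[
    [0,0,0,0,0,4],
    [0,0,0,0,0,4],
  ],
)

```text
t: 9.65
eef_pos: [589.3, -23.5, 335.1]
tcp_rot: [-3.141, -0.001, -1.191]
ft_force: [1.2, -1.1, 5.0]
opening: 0.112
```

```bash
python3 chk.py
```

```text
t 9.65 yaw -1.191 th 0.63 f [ 1.2 -1.1  5. ] M [-0.237 -0.222  0.01 ] op 0.112 [589.3 -23.5 335.1]
side 18 [320.625 234.   ]
wrist 22 [253.1025641  301.01282051]
top 0
```

```bash
python3 - <<'E'
import cv2,numpy as np
a=cv2.imread("pics/last_wrist.png")[200:400,180:380];b=cv2.imread("pics/last_side.png")[190:265,270:400]
a=cv2.resize(a,(400,400));b=cv2.resize(b,(693,400))[:,:400]
b=cv2.resize(cv2.imread("pics/last_side.png")[195:265,275:345],(400,400),interpolation=cv2.INTER_CUBIC)
cv2.imwrite("pics/c3.png",np.hstack([a,b]))
E
```

```text
(no output)
```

View pics/c3.png

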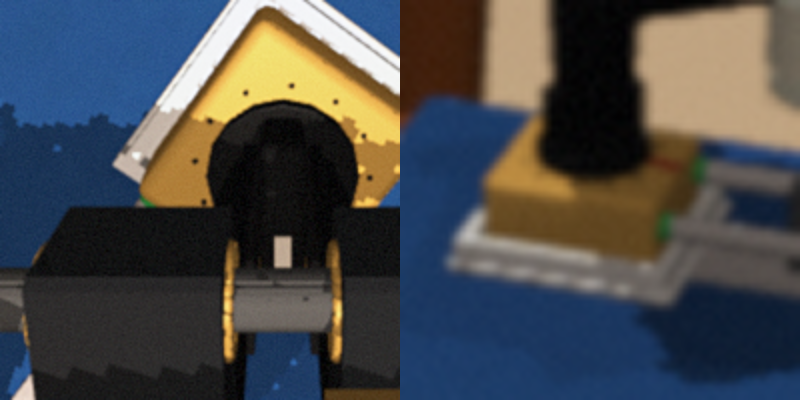

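Emit:
arm_command(
  jaw=4.0,
  steps=[
    [0,0,0,0,0,0],
    [0,0,0,0,0,0],
    [0,0,0,0,0,0],
    [0,0,0,0,0,0],
    [0,0,0,0,0,0],
    [0,0,-2,0,0,0],
    [0,0,-4,0,0,0],
    [0,0,-6,0,0,0],
    [0,0,-6,0,0,0],
  ],
)

```text
t: 10.55
eef_pos: [589.5, -23.3, 398.2]
tcp_rot: [-3.137, -0.003, -1.189]
ft_force: [-0.1, -0.1, 0.7]
opening: 0.419
```

```bash
python3 - <<'E'
from h import *
p=state()['eef_pos'];print(p,state()['tcp_rot'])
print(tolocal(np.array([533.1,-8.9,p[2]])-p))
E
```

```text
[589.48408663 -23.33031869 398.19381087] [-3.13716313e+00 -2.67003356e-03 -1.18860595e+00]
[-3.44177019  4.69332637 -0.02997908]
```

Move over the shackle, and look.

Emit:
arm_command(
  jaw=8.5,
  steps=[
    [-1,1.4,0,0,0,6],
    [-2,2.8,0,0,0,12],
    [-3,4.1,0,0,0,18],
    [-3.4,4.7,0,0,0,24],
    [-3.4,4.7,0,0,0,30],
    [-3.4,4.7,0,0,0,36],
    [-3.4,4.7,0,0,0,36],
    [-3.4,4.7,0,0,0,36],
    [-3.4,4.7,0,0,0,36],
  ],
)

```text
t: 11.3
eef_pos: [532.9, -9.3, 394.4]
tcp_rot: [3.141, -0.0, -1.814]
ft_force: [-0.7, 0.2, 0.2]
opening: 0.89
```

```bash
python3 chk.py; python3 - <<'E'
from h import *
m=camera_model("wrist")
c=np.array([589.3,-23.3]);R2=np.array([[.969,.247],[-.247,.969]])
for q,z in (((0,0),134),((-58,26.5),122),((-58,-26.5),122),((-32,26),127),((-32,-26),127)):
    print(q,pix(m,np.r_[c+R2@np.array(q),z]).round(0))
E
```

```text
t 11.3 yaw -1.814 th 0.007 f [-0.7  0.2  0.2] M [0.035 0.034 0.014] op 0.89 [532.9  -9.3 394.4]
side 21 [320.59259259 233.81481481]
wrist 115 [351.20454545 215.93181818]
top 0 
(0, 0) [321. 169.]
(-58, 26.5) [286. 245.]
(-58, -26.5) [356. 245.]
(-32, 26) [285. 213.]
(-32, -26) [357. 213.]
```

View pics/last_wrist.png

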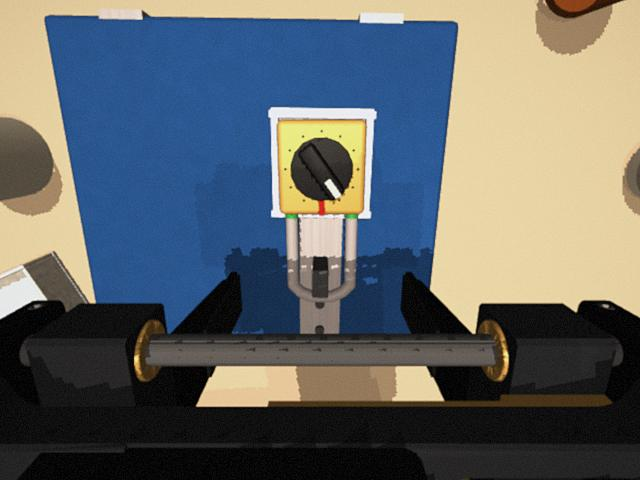

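Emit:
arm_command(
  steps=[
    [0,0,3,0,0,0],
    [0,0,6,0,0,0],
    [0,0,8.5,0,0,0],
    [0,0,9.7,0,0,0],
    [0,0,9.9,0,0,0],
    [0,0,9.9,0,0,0],
  ],
)

```text
t: 11.95
eef_pos: [533.0, -9.4, 295.3]
tcp_rot: [3.14, -0.0, -1.816]
ft_force: [-0.1, -0.5, -0.5]
opening: 0.894
```

Emit:
arm_command(
  jaw=4.8,
  steps=[
    [0,0,0,0,0,0],
    [0,0,0,0,0,0],
    [0,0,0,0,0,0],
    [0,0,0,0,0,0],
    [0,0,0,0,0,0],
    [0,0,0,0,0,0],
    [0,0,0,0,0,0],
    [0,0,0,0,0,0],
    [0,0,0,0,0,0],
  ],
)

```text
t: 12.7
eef_pos: [532.9, -9.4, 295.9]
tcp_rot: [-3.141, -0.0, -1.817]
ft_force: [-1.7, -1.1, 4.4]
opening: 0.547
```

```bash
python3 chk.py; python3 -c "
from h import *
print(tolocal(np.array([-9.69,2.47,0])))"
```

```text
t 12.7 yaw -1.817 th 0.004 f [-1.7 -1.1  4.4] M [ 0.006  0.244 -0.044] op 0.547 [532.9  -9.4 295.9]
side 11 [320.59259259 233.81481481]
wrist 193 [273.48526077 263.72335601]
top 0 
[-3.24366657e-03  9.99979735e-01 -9.17737582e-05]
```

Emit:
arm_command(
  steps=[
    [0,0.2,0,0,0,0],
    [0,0.4,0,0,0,0],
    [0,0.6,0,0,0,0],
    [0,0.8,0,0,0,0],
    [0,0.8,0,0,0,0],
  ],
)

```text
t: 13.27
eef_pos: [524.8, -7.3, 295.7]
tcp_rot: [3.141, -0.0, -1.817]
ft_force: [-1.3, -0.9, 3.2]
opening: 0.544
```

Emit:
arm_command(
  steps=[
    [0,0.1,0,0,0,0],
    [0,0.2,0,0,0,0],
    [0,0.2,0,0,0,0],
  ],
)

```text
t: 13.52
eef_pos: [523.3, -6.9, 295.7]
tcp_rot: [-3.141, 0.0, -1.817]
ft_force: [2.9, -0.3, 1.8]
opening: 0.548
```

Emit:
arm_command(
  steps=[
    [0,0.1,0,0,0,0],
    [0,0.1,0,0,0,0],
  ],
)

```text
t: 13.68
eef_pos: [522.5, -6.7, 295.8]
tcp_rot: [-3.14, 0.0, -1.817]
ft_force: [5.0, -0.7, 0.1]
opening: 0.549
```

Emit:
arm_command(
  steps=[
    [0,0.1,0,0,0,0],
    [0,0.1,0,0,0,0],
  ],
)

```text
t: 13.85
eef_pos: [521.9, -6.5, 295.9]
tcp_rot: [-3.139, 0.0, -1.818]
ft_force: [7.3, -1.9, -0.5]
opening: 0.548
```

Emit:
arm_command(
  steps=[
    [0,0.1,0,0,0,0],
    [0,0.1,0,0,0,0],
  ],
)

```text
t: 14.02
eef_pos: [521.3, -6.4, 296.0]
tcp_rot: [-3.137, 0.0, -1.818]
ft_force: [10.2, -2.9, -2.9]
opening: 0.547
```

```bash
python3 chk.py
```

```text
t 14.0167 yaw -1.818 th 0.003 f [10.2 -2.9 -2.9] M [-0.371 -1.766 -0.207] op 0.547 [521.3  -6.4 296. ]
side 58 [324.10569106 234.35772358]
wrist 1082 [273.36445783 252.76004016]
top 0
```

Emit:
arm_command(
  jaw=8.5,
  steps=[
    [0,0,0,0,0,0],
    [0,0,0,0,0,0],
    [0,0,0,0,0,0],
    [0,0,0,0,0,0],
    [0,0,0,0,0,0],
    [0,0,-3,0,0,0],
    [0,0,-6,0,0,0],
    [0,0,-9,0,0,0],
    [0,0,-9.5,0,0,0],
    [0,0,-9.5,0,0,0],
  ],
)

```text
t: 15.0
eef_pos: [520.2, -6.1, 392.5]
tcp_rot: [-3.138, 0.0, -1.817]
ft_force: [-1.4, 0.4, -0.5]
opening: 0.892
```

```bash
python3 chk.py; python3 - <<'E'
from h import *
m=camera_model("wrist");im=cv2.imread("pics/last_wrist.png")[:,:,::-1].copy()
k=mask(im,(38,80,40),(90,255,255))
for c in cv2.findContours(k,0,1)[0]:
    if cv2.contourArea(c)>15:
        x,y,w,h=cv2.boundingRect(c);print((x,y,w,h),"len",onz(m,(x+w/2,y),122)-onz(m,(x+w/2,y+h),122))
b=big(mask(im,(18,90,80),(32,255,255),(250,60,400,260)));r=cv2.minAreaRect(b);print(r,onz(m,r[0],134))
p=state()['eef_pos'];print(tolocal(np.array([589,-23.2,p[2]])-p))
cv2.imwrite("pics/c4.png",cv2.resize(im[80:340,230:420],None,fx=2.3,fy=2.3)[:,:,::-1])
E
```

```text
t 15.0 yaw -1.817 th 0.004 f [-1.4  0.4 -0.5] M [ 0.051  0.054 -0.054] op 0.892 [520.2  -6.1 392.5]
side 58 [323.5203252  234.15447154]
wrist 447 [290.39431913 206.28070175]
top 0 
(345, 199, 14, 17) len [12.09058511 -2.72146797  0.        ]
(284, 198, 14, 17) len [11.92294116 -3.30181165  0.        ]
((321.0, 149.0), (98.0, 90.0), 90.0) [588.59294226 -23.215393   134.        ]
[-0.0256728  -7.10692962 -0.01340293]
```

View pics/c4.png

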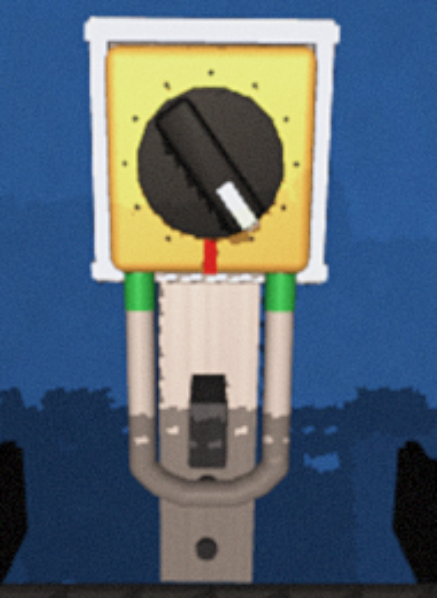

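Emit:
arm_command(
  steps=[
    [0,-3,0,0,0,0],
    [0,-6,0,0,0,0],
    [0,-7.1,0,0,0,0],
    [0,-7.1,1,0,0,0],
    [0,-7.1,4,0,0,0],
    [0,-7.1,7,0,0,0],
    [0,-7.1,8.7,0,0,0],
    [0,-7.1,8.7,0,0,0],
    [0,-7.1,8.7,0,0,0],
  ],
)

```text
t: 15.9
eef_pos: [588.5, -23.3, 302.3]
tcp_rot: [3.138, -0.0, -1.817]
ft_force: [0.0, 0.5, 1.0]
opening: 0.894
```

Emit:
arm_command(
  jaw=5.4,
  steps=[
    [0,0,0,0,0,0],
    [0,0,0,0,0,0],
    [0,0,0,0,0,0],
    [0,0,0,0,0,0],
    [0,0,0,0,0,0],
    [0,0,0,0,0,0],
    [0,0,0,0,0,0],
    [0,0,0,0,0,0],
    [0,0,0,0,0,0],
  ],
)

```text
t: 16.65
eef_pos: [589.2, -23.5, 304.5]
tcp_rot: [-3.141, -0.0, -1.817]
ft_force: [-1.1, 0.1, 5.4]
opening: 0.63
```

Emit:
arm_command(
  steps=[
    [0,0,-0.2,0,0,0],
    [0,0,-0.4,0,0,0],
    [0,0,-0.6,0,0,0],
    [0,0,-0.6,0,0,0],
  ],
)

```text
t: 16.98
eef_pos: [589.2, -23.5, 310.0]
tcp_rot: [-3.141, -0.0, -1.817]
ft_force: [1.6, 0.4, -2.0]
opening: 0.631
```

Emit:
arm_command(
  steps=[
    [0,0,-0.3,0,0,0],
    [0,0,-0.6,0,0,0],
    [0,0,-0.9,0,0,0],
    [0,0,-1.2,0,0,0],
    [0,0,-1.2,0,0,0],
  ],
)

```text
t: 17.4
eef_pos: [589.1, -23.4, 322.4]
tcp_rot: [-3.141, -0.0, -1.817]
ft_force: [0.5, -0.7, -3.8]
opening: 0.63
```

Emit:
arm_command(
  steps=[
    [0,0,-0.4,0,0,0],
    [0,0,-0.8,0,0,0],
    [0,0,-1.4,0,0,0],
    [0,0,-2,0,0,0],
    [0,0,-2,0,0,0],
  ],
)

```text
t: 17.82
eef_pos: [589.3, -23.5, 343.2]
tcp_rot: [-3.14, 0.0, -1.817]
ft_force: [-0.6, 0.2, -3.2]
opening: 0.63
```

Only its weight is felt; lift on.

Emit:
arm_command(
  steps=[
    [0,0,-1,0,0,0],
    [0,0,-2.5,0,0,0],
    [0,0,-4,0,0,0],
    [0,0,-5.5,0,0,0],
    [0,0,-7,0,0,0],
    [0,0,-8.5,0,0,0],
    [0,0,-10,0,0,0],
    [0,0,-11.5,0,0,0],
    [0,0,-12.5,0,0,0],
    [0,0,-13,0,0,0],
    [0,0,-13,0,0,0],
    [0,0,-13,0,0,0],
  ],
)

```text
t: 18.82
eef_pos: [589.0, -23.4, 471.4]
tcp_rot: [3.141, -0.0, -1.817]
ft_force: [0.2, 0.1, -3.4]
opening: 0.632
```

Emit:
arm_command(
  steps=[
    [0,0,0,0,0,0],
    [0,0,0,0,0,0],
    [0,0,0,0,0,0],
    [0,0,0,0,0,0],
    [0,0,0,0,0,0],
    [0,0,0,0,0,0],
  ],
)

```text
t: 19.32
eef_pos: [589.2, -23.5, 471.6]
tcp_rot: [3.141, -0.0, -1.817]
ft_force: [-0.3, -0.5, -3.3]
opening: 0.631
```

```bash
python3 chk.py; python3 - <<'E'
from h import *
m=camera_model("top");im=cv2.imread("pics/last_top.png")[:,:,::-1].copy()
g=big(mask(im,(30,90,40),(50,255,255),(100,200,230,330)));print("candle",cv2.boundingRect(g),onz(m,cen(g),50))
E
```

```text
t 19.3167 yaw -1.817 th 0.004 f [-0.3 -0.5 -3.3] M [0.008 0.034 0.001] op 0.631 [589.2 -23.5 471.6]
side 0 
wrist 540 [361.55007474 373.03139013]
top 44 [335.56321839 240.27586207]
candle (159, 268, 16, 16) [476.36098247 364.87302375  50.        ]
```

View pics/last_side.png

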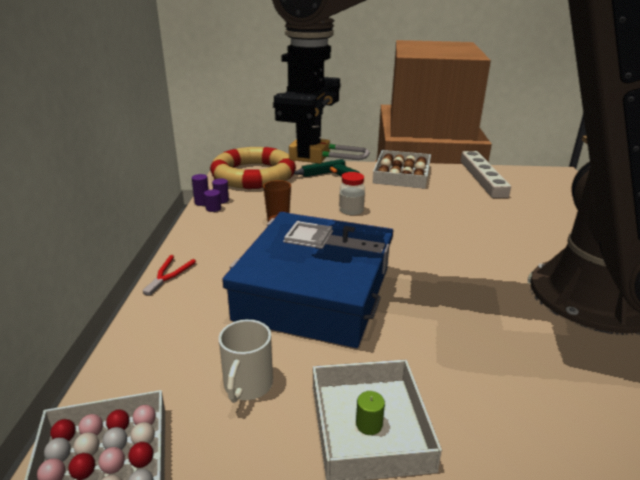

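The side view shows the lock held in the air around (310,150) with green bands showing, the nest empty at (308,234) and the candle upright in the tray at (370,412). The mug, tumbler and jar haven't moved.

```bash
python3 -c "
from cell import *
print(job_done())"
```

```text
the job is handed in; nothing more can be done
None
```

The job is handed in, and my last checks showed every part of it done; the interface gave no verdict.

- **Candle:** I moved it to about the middle of the white tray and let go. It was still upright there at the end, at about (476, 365) mm.
- **Dial:** I turned it clockwise from about 1.30 rad in small steps. At about 0.63 rad the green bands showed on both legs, and I turned no further.
- **Shackle:** I pulled it about 10 mm to a firm stop, with about 10 N felt there. I judged "fully open" from that stop, from about 12 mm of green showing, and from the free lift. I did not measure the 16 mm directly.
- **Lock:** I gripped it by the brass body and lifted it straight up past the keeper, feeling only its weight (about 3.3 N). It is held still with its underside about 170 mm above the lid.
- **Others:** In the last side view the jar, mug and tumbler stand where they did at the start.

The run took about 19 s of the 70 s. The one disagreement was in an early measurement: the dial angle read 1.41 rad from the top camera and 1.30 rad from the wrist camera. I used the wrist value, and the grip on the bar fitted it.

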